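# Empty used glue bottles into the tray under the low riser

### The arm

A 7-joint arm with a two-finger parallel gripper is mounted at the origin on a cart in front of the work surface, level with it; the furniture and walls round the work are solid. World frame = base frame: x ahead of the robot, y to its left, z up, the work surface at z = 0. Lengths are in m, angles in rad, forces in N, time in s.
With the tool pointing down it reaches from about 0.4 to 0.9 m from the base axis. Payload 5.5 kg.
Tool frame: the origin (TCP) lies on the centre line of the jaws, within the pads' length; the fingertips stand 11 mm ahead of it and the grasp point (between the pads) lies 8 mm behind it; z points along the fingers, x is the direction in which the jaws open and shut, and the axes are right-handed (so a half turn about z gives the same grasp; the last joint's range is limited). The gripper opens to 92 mm and grips with 3 to 60 N. Pads are 19 mm wide; open, the fingers measure 130 mm over their backs; the gripper's body (75 mm by 190 mm) begins 47 mm behind the grasp point.
Start: joints at [-1.01, 0.501, -0.427, 1.55, 0.221, 1.138, -0.21], TCP at [0.191, 0.621, 0.238] pointing down, gripper open.
Joint ranges: [-2.88, 2.88], [-0.31, 2.03], [-1.54, 1.56], [0.2, 2.42], [-1.41, 4.55], [0.19, 2.02], [-2.57, 2.57]. Speed limits (rad/s): [2.57, 2.57, 3.14, 3.14, 3.14, 3.14, 3.14].

### API

Orientations are given as [roll, pitch, yaw] about the fixed x, y, z axes, in that order (R = Rz(yaw) Ry(pitch) Rx(roll)).
In Python, from plant import move_pose, movel, movej, ungrasp, close_gripper, pause, inverse_kinematics, capture, PlanningError, job_done, current_time_s, current_qpos, current_joint_velocities, current_joint_efforts, current_tool_pos, current_orientation, current_force, current_torque, current_width gives the robot as it stands. Calls block until the motion is done:
- move_pose(position, orientation): joint-space move of the TCP to a pose.
- movel(position, attitude=None, v=0.15, force_limit=None): straight line of the TCP; attitude=None keeps the orientation; v is the mean speed in m/s. With force_limit (N) it stops when the force on the tool has changed by that much, and returns True; else False.
- movej(angles): joint-space move.
- ungrasp() and close_gripper(squeeze=None): open the fingers fully, or close them until they stop; squeeze is the grip in N (None keeps the last).
- pause(seconds).
- inverse_kinematics(position, orientation): joint angles nearest the present ones, or None.
- capture(name): name is "side" or "top" or "wrist"; returns a dict with "frame" (400x640x3 uint8, red, green, blue), "depth" (400x640 float32, m along the optical axis (not along the pixel's ray), 0 where there is no reading), "K" (3x3 intrinsics, pixels), "k1" (the pictures are not rectified: a ray, as slopes to the right and down, at radius r is drawn at 1 + k1 r^2 times it, then the intrinsics apply), "extrinsics" (4x4, takes a point from camera to world coordinates). Camera axes: x right, y up, looking along -z (the intrinsics and any distortion apply to the point x, -y, -z); pixel columns grow to the right and rows downward; lengths in m; the calibration is good to about 2 mm. A picture is of the moment at which its call begins.
A pose or a line that the arm cannot do raises PlanningError and nothing moves.
- job_done(): hands the job in, once; it reports no verdict.
Readings, each from a call of its own:
- current_time_s(): time.
- current_qpos(): joint angles.
- current_joint_velocities(): joint speeds.
- current_joint_efforts(): joint torques, N m.
- current_tool_pos(): TCP position.
- current_orientation(): TCP orientation.
- current_force(): force on the tool from outside, world axes, zero at the start.
- current_torque(): the same for the moment, N m.
- current_width(): opening from 0.0 (shut) to 1.0 (fully open).
Only numpy, scipy, OpenCV 4.12 (cv2) and the standard library are available. Lean on these libraries where they do the work, as an engineer would, in place of code of your own. Each camera call takes 0.05 s, during which the arm holds its last target. There are 200 camera calls.

### The job

First slide the yellow waste tray by its black handle fully home against both metal stops under the low grey riser shelf. Then collect every used glue bottle from the bench in the tall blue tub, tip the tub out into the tray with its mouth held in under the shelf and without knocking the riser, and stand the empty tub upright back on the black mat. At the end the tray must still be home against its stops with all the bottles in it; leave the other things on the bench where they are.

Things in the scene. Friction and masses are not known exactly. Their poses are not given: they have to be found in the camera images.
- riser: Fixed low grey riser shelf. Origin on the bench under its middle; z up, x about away from the robot, y about to the left; open loading side +y. Slab 260 (x) x 180 (y) mm, underside at z 172, top at z 182; a skirt 16 mm deep hangs below it at y -88. Four posts of 12 mm diameter at x +-118, y +-78, with rubber feet 28 mm across, 4 mm high.
- riser_edge (a point): Middle of the lower +y edge of the riser's slab, at (0, 90, 172) mm in its frame: the mouth of the tub goes in below here. Axes as the riser's.
- tray_home (a point): Point on the bench under the riser, at (0, -5, 0) mm in its frame: the tray's origin lies here when the tray is home, axes parallel. Two aluminium stops 20 mm high fixed to the bench: back stop with its face at riser x = +68, along y from -80 to +70; end stop with its face at riser y = -80, along x from -68 to +80.
- tray: Loose yellow open tray, 0.35 kg, outside 136 (x) x 150 (y) x 30 mm high, walls and floor 4 mm. Origin at the centre of its underside. A flat black bar 12 mm wide and 7 mm high runs out from its +y wall to y = +172, ending in the upright black handle plate. The +y end with the handle sticks out from the riser's +y side.
- tray_handle (a point): Point on the tray's upright black handle plate: 12 mm thick (tray x), 44 mm long (tray y), top 35 mm above the bench; the point is at tray (0, 165, 22) mm, in the middle of plate thickness and length. Axes as the tray's.
- tub: Loose tall blue tub, open top, about 0.18 kg empty, 130 mm high. Origin under its base, z up through the mouth. Outside 98 mm wide (x); base from y -52 (a 4 mm foot) to +26; upright back wall, outer face at y +26; front wall slopes outward by 18 degrees from y -26 at the base to y -68 at the rim. Smooth walls 3 mm, floor 5 mm. Handle plate on the back (+y).
- tub_lip (a point): Middle of the tub's pouring lip (front rim), at (0, -68, 130) mm in the tub's frame; rims stand 2.5 mm proud. Axes as the tub's. Tipped towards its -y by 60 degrees the tub keeps all bottles, from about 80 they roll out over this lip, 95 empties it.
- tub_handle (a point): Point on the tub's black handle plate to grip: plate 14 mm thick (x), from y = +26 to +98 and z = 24 to 66 mm in the tub's frame; the point is at (0, 75, 45) mm. Axes as the tub's. A hand may approach it at any slope in the tub's y-z plane, from above or from +y.
- tub_mouth (a point): Centre of the tub's mouth at rim height, at (0, -21, 130) mm in the tub's frame; the opening inside is 92 (x) x 88 (y) mm. Axes as the tub's.
- mat: Fixed black rubber mat, 150 x 170 mm, 2 mm thick, on which the tub stands. Origin at the centre of its underside.
- bottle_0_mid (a point): Middle of a used glue bottle, white with an orange label and a nozzle, lying on its side on the bench (one may lie in the tub already; may be absent: None): counts as a cylinder of 30 mm diameter and 82 mm length, 30 g. z is its long axis; the point is on the axis at half length, 15 mm above what it lies on. It can roll.
- bottle_1_mid (a point): Middle of a used glue bottle, white with an orange label and a nozzle, lying on its side on the bench (one may lie in the tub already; may be absent: None): counts as a cylinder of 30 mm diameter and 82 mm length, 30 g. z is its long axis; the point is on the axis at half length, 15 mm above what it lies on. It can roll.
- bottle_2_mid (a point): Middle of a used glue bottle, white with an orange label and a nozzle, lying on its side on the bench (one may lie in the tub already; may be absent: None): counts as a cylinder of 30 mm diameter and 82 mm length, 30 g. z is its long axis; the point is on the axis at half length, 15 mm above what it lies on. It can roll.
- bottle_3_mid (a point): Middle of a used glue bottle, white with an orange label and a nozzle, lying on its side on the bench (one may lie in the tub already; may be absent: None): counts as a cylinder of 30 mm diameter and 82 mm length, 30 g. z is its long axis; the point is on the axis at half length, 15 mm above what it lies on. It can roll.
- bottle_4_mid (a point): Middle of a used glue bottle, white with an orange label and a nozzle, lying on its side on the bench (one may lie in the tub already; may be absent: None): counts as a cylinder of 30 mm diameter and 82 mm length, 30 g. z is its long axis; the point is on the axis at half length, 15 mm above what it lies on. It can roll.
- caliper: Bystander, leave alone: caliper lying at the left.
- hex_keys: Bystander, leave alone: yellow folding hex key set, 30 x 88 mm.
- screwdriver: Bystander, leave alone: yellow and black screwdriver 120 mm long.
- tape: Bystander, leave alone: yellow tape roll, 89 mm.
- spool: Bystander, leave alone: blue solder spool, 64 mm.
- carton: Bystander, leave alone: brown carton 47 x 62 x 36 mm.
- cooling_fan: Bystander, leave alone: small black axial fan.
Mind the look-alikes: they are no part of the job. What is shaped like the part that bears bottle_2_mid but red or turquoise is not meant.

How it is judged:
By the outcome, as a careful person would: the job done as asked, in the order asked, and still so for the second after the job is handed in, with the robot touching nothing.
Of bottle_0, bottle_1, bottle_2, bottle_3, bottle_4 only 3 to 5 are there at a start; the rules pass over those that are not, and their reading is None.
At some moment in a run one of tray, tub may be knocked a few centimetres aside while the robot is not near it.
It also fails if it takes over 210 s, if anything falls off the work surface, if the arm or the gripper's body presses on something with over 40 N, if the wrist force passes 120 N, or if a joint passes its speed limit or range.

## Working session

There is one attempt and no reset: what is moved stays moved. The work goes in short steps, each a Python script; the robot and the scene stay as the last script left them, time stands still between calls to the robot, and variables do not carry over. Pictures are saved under pics/ and viewed, about 12 in all and at most 16, crops included, and the job is handed in when it is done.

```bash
ls; mkdir -p pics; cat > h.py <<'E'
import numpy as np, cv2
from plant import *
def snap(n,fn=None):
    c=capture(n)
    if fn: cv2.imwrite('pics/'+fn,c['frame'][:,:,::-1])
    return c
def ray(c,u,v):
    K=c['K'];xd=(u-K[0,2])/K[0,0];yd=(v-K[1,2])/K[1,1]
    x,y=xd,yd
    for _ in range(20):
        f=1+c['k1']*(x*x+y*y);x,y=xd/f,yd/f
    E=c['extrinsics'];return E[:3,3],E[:3,:3]@np.array([x,-y,-1.])
def onz(c,u,v,z):
    o,d=ray(c,u,v);return o+d*(z-o[2])/d[2]
def dep(c,u,v):
    o,d=ray(c,u,v);return o+d*c['depth'][int(v),int(u)]
def proj(c,p):
    E=c['extrinsics'];q=E[:3,:3].T@(np.asarray(p)-E[:3,3]);x,y=q[0]/-q[2],-q[1]/-q[2]
    f=1+c['k1']*(x*x+y*y);K=c['K'];return np.array([K[0,0]*x*f+K[0,2],K[1,1]*y*f+K[1,2]])
E
python3 - <<'E'
from h import *
for n in('top','side'):
    c=snap(n,n+'0.png');print(n,c['K'].tolist(),c['k1'],c['extrinsics'].round(3).tolist())
print(current_time_s(),current_tool_pos(),current_orientation(),current_width())
E
```

```text
pics
top [[514.1620908876605, 0.0, 322.11940996034497], [0.0, 514.1620908876605, 198.82250726563055], [0.0, 0.0, 1.0]] -0.13933130555722578 [[0.481, 0.678, -0.556, -0.756], [-0.877, 0.382, -0.293, -0.707], [0.014, 0.628, 0.778, 1.979], [0.0, 0.0, 0.0, 1.0]]
side [[398.8641037369598, 0.0, 317.4671380093383], [0.0, 398.8641037369598, 200.90882007565634], [0.0, 0.0, 1.0]] -0.10185311582277143 [[-0.984, 0.078, -0.162, 0.309], [-0.179, -0.503, 0.845, 1.243], [-0.016, 0.861, 0.509, 0.866], [0.0, 0.0, 0.0, 1.0]]
0.1 [0.19060397 0.6207904  0.23679048] [-3.14155819e+00  1.74723609e-03  1.27300030e+00] 1.0005495370940738
```

View pics/top0.png

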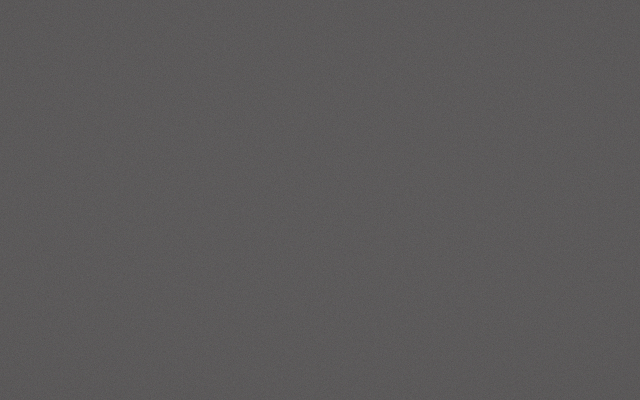

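View pics/side0.png

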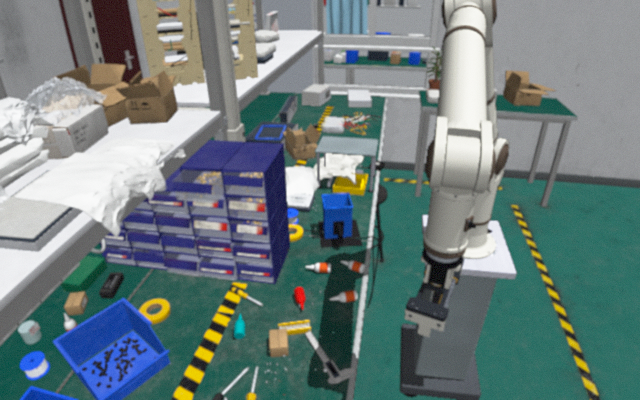

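Top is a uniform grey (blocked view). Side shows the tub at about (337,212), the tray at (350,183), the riser at (345,147), and bottles at (318,267), (352,267) and (343,297). The red (299,297) and turquoise (239,325) ones are look-alikes. I'll scan with the wrist camera from above.

```bash
python3 - <<'E'
from h import *
c=snap('top');print('top depth',c['depth'].min(),np.median(c['depth']),c['depth'].max())
c=snap('side')
for u,v in [(337,198),(318,267),(352,267),(343,297),(350,187),(345,147),(299,297),(239,325)]: print((u,v),dep(c,u,v).round(3),onz(c,u,v,.015).round(3))
cv2.imwrite('pics/crop0.png',cv2.resize(c['frame'][110:310,250:450,::-1],None,fx=3,fy=3,interpolation=cv2.INTER_CUBIC))
w=snap('wrist','w0.png');print(w['K'].tolist(),w['k1'],w['extrinsics'].round(3).tolist())
E
```

```text
top depth 0.0 0.0 0.053756554
(337, 198) [ 0.479 -0.033  0.117] [ 0.503 -0.207  0.015]
(318, 267) [0.5   0.259 0.024] [0.502 0.248 0.015]
(352, 267) [0.392 0.235 0.019] [0.392 0.23  0.015]
(343, 297) [0.403 0.382 0.024] [0.404 0.372 0.015]
(350, 187) [ 0.456 -0.286  0.029] [ 0.459 -0.312  0.015]
(345, 147) [ 0.491 -0.369  0.181] [ 0.536 -0.76   0.015]
(299, 297) [0.53  0.406 0.028] [0.533 0.394 0.015]
(239, 325) [0.669 0.54  0.027] [0.674 0.53  0.015]
[[313.44653471841724, 0.0, 320.21948867816235], [0.0, 313.44653471841724, 200.21092151531386], [0.0, 0.0, 1.0]] -0.04612770616014061 [[0.292, -0.923, -0.251, 0.124], [0.956, 0.282, 0.078, 0.641], [-0.001, -0.263, 0.965, 0.383], [0.0, 0.0, 0.0, 1.0]]
```

View pics/crop0.png

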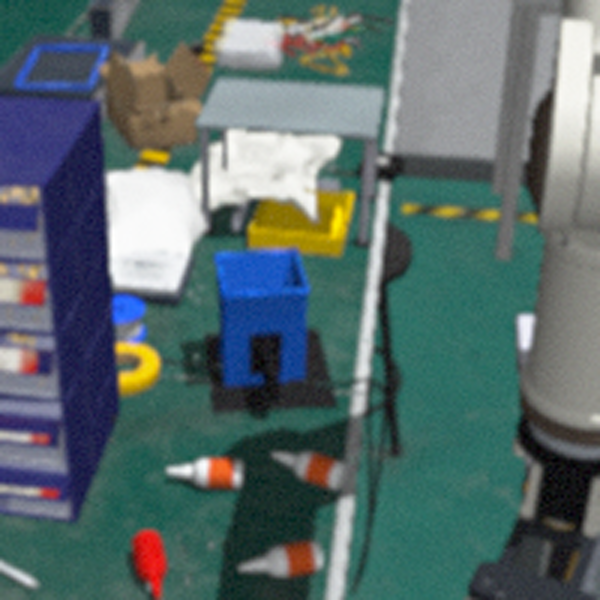

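Three white/orange bottles lie near the front edge. The tray is under the far riser and the tub's handle points towards the camera (+y). Next I check the obstacles and take wrist views.

```bash
python3 - <<'E'
from h import *
c=snap('side')
for u,v in [(284,160),(284,250),(240,148),(278,272),(210,280),(220,120),(320,145),(376,152),(362,125)]: print((u,v),dep(c,u,v).round(3))
print(inverse_kinematics([.42,.28,.36],[np.pi,0,np.pi/2]))
move_pose([.42,.28,.36],[np.pi,0,np.pi/2])
w=snap('wrist','w1.png')
for p in [[.5,.259,.015],[.392,.235,.015],[.403,.382,.015]]: print(proj(w,p).round())
for y in(0,np.pi):
  print(y,inverse_kinematics([.46,-.12,.40],[np.pi,0,y]))
move_pose([.46,-.12,.40],[np.pi,0,0])
w=snap('wrist','w2.png');print(current_time_s(),w['extrinsics'].round(3).tolist())
a=[cv2.imread('pics/w%d.png'%i) for i in(1,2)]
cv2.imwrite('pics/w12.png',cv2.resize(np.vstack(a),None,fx=.75,fy=.75,interpolation=cv2.INTER_AREA))
E
```

```text
(284, 160) [0.625 0.139 0.342]
(284, 250) [0.625 0.21  0.041]
(240, 148) [0.746 0.192 0.397]
(278, 272) [0.625 0.295 0.016]
(210, 280) [0.839 0.354 0.   ]
(220, 120) [0.842 0.097 0.45 ]
(320, 145) [ 0.605 -0.382  0.178]
(376, 152) [ 0.355 -0.336  0.181]
(362, 125) [ 0.472 -1.105  0.021]
[-0.28949524  0.12320539 -0.38594864  1.74797979  0.04831234  1.27970967
  0.88412364]
[307. 210.]
[291. 143.]
[385. 151.]
0 [ 1.60404524e-01  2.76554080e-02  3.92355431e-02  1.75568180e+00
 -1.10962214e-03  1.35827685e+00  1.99859124e-01]
3.141592653589793 None
3.4833 [[1.0, -0.004, -0.001, 0.461], [0.005, 0.965, 0.262, -0.049], [0.0, -0.262, 0.965, 0.546], [0.0, 0.0, 0.0, 1.0]]
```

View pics/w12.png

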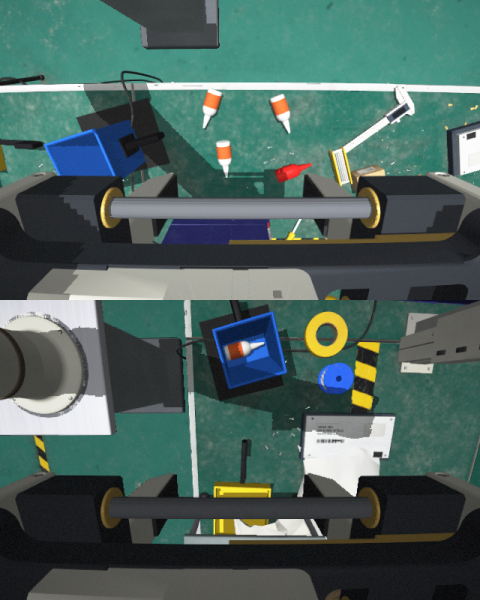

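The wrist views show three bench bottles at about (212,105), (280,108) and (224,155) in the first view. One more bottle already lies in the tub at (240,350) in the second view. The tray handle is at (246,455), between the tub and the riser. Next I measure the poses from depth.

```bash
cat >> h.py <<'E'
def cloud(c):
    v,u=np.mgrid[0:400,0:640];K=c['K']
    p=np.stack([u.ravel(),v.ravel()],1).astype(np.float64)[:,None]
    q=cv2.undistortPoints(p,K,np.array([c['k1'],0,0,0.]))[:,0]
    d=c['depth'].ravel();P=np.stack([q[:,0]*d,-q[:,1]*d,-d],1);E=c['extrinsics']
    P=P@E[:3,:3].T+E[:3,3];P[d<=0]=np.nan
    return P.reshape(400,640,3),cv2.cvtColor(c['frame'],cv2.COLOR_RGB2HSV)
def rect(P,m,trim=0):
    p=P[m][:,:2]; r=cv2.minAreaRect((p*1000).astype(np.float32)); return len(p),np.round(r[0],1),np.round(r[1],1),round(r[2],1)
def inb(P,x0,x1,y0,y1,z0,z1):
    return (P[...,0]>x0)&(P[...,0]<x1)&(P[...,1]>y0)&(P[...,1]<y1)&(P[...,2]>z0)&(P[...,2]<z1)
E
python3 - <<'E'
from h import *
np.savez('w2.npz',**capture('wrist'))
s=capture('side');w=capture('wrist')
P,H=cloud(s)
m=inb(P,.25,.75,-.55,-.2,.172,.192);m=cv2.erode(m.astype(np.uint8),np.ones((2,2)))>0
print('riser side',rect(P,m))
P,H=cloud(w);blue=(H[...,0]>105)&(H[...,0]<120)&(H[...,1]>150)
print('tub rim',rect(P,blue&inb(P,.3,.65,-.15,.15,.124,.142)))
yel=(H[...,0]>22)&(H[...,0]<33)&(H[...,1]>150)
print('tray rim',rect(P,yel&inb(P,.3,.65,-.5,-.2,.024,.04)))
dark=(H[...,2]<60)
print('handle',rect(P,dark&inb(P,.38,.55,-.28,-.12,.028,.042)))
print('bar',rect(P,dark&inb(P,.38,.55,-.28,-.12,.004,.042)))
print('tubhandle',rect(P,dark&inb(P,.35,.6,-.05,.15,.05,.08)))
print('mat',rect(P,dark&inb(P,.3,.65,-.2,.15,-.01,.01)))
print('riser w',rect(P,inb(P,.25,.75,-.5,-.2,.175,.19)))
E
```

```text
riser side (893, array([ 480.7, -388.4]), array([175.9, 253.8]), 88.5)
tub rim (1801, array([476.8,   8.1]), array([102.9,  99.3]), 16.0)
tray rim (356, array([ 465.1, -346.3]), array([131.8, 135.8]), 87.8)
handle (171, array([ 470.5, -190.5]), array([12. , 42.4]), 0.2)
bar (385, array([ 469.6, -224.4]), array([110.6,  12. ]), 87.7)
tubhandle (293, array([453.7,  89.8]), array([14.3, 37.8]), 16.2)
mat (10409, array([487.7, -37.2]), array([329.2, 323.3]), 3.1)
riser w (1488, array([ 486.7, -318.3]), array([ 18.5, 258.6]), 89.5)
```

```bash
python3 - <<'E'
from h import *
d=np.radians
yaw=d(-2.2)
move_pose([.4705,-.188,.10],[np.pi,0,yaw])
P,H=cloud(capture('wrist'));dark=(H[...,2]<60)
print('handle',rect(P,dark&inb(P,.42,.52,-.28,-.12,.028,.042)))
print('slab edge',rect(P,inb(P,.25,.75,-.5,-.2,.175,.19)))
movel([.4705,-.188,.018],v=.1)
print(current_force());close_gripper(20);print('w',current_width()*92,current_force())
p=current_tool_pos()
for i in range(2):
    print('y',movel([p[0],p[1]-.06,.018],attitude=[np.pi,0,d(-1.2)],v=.03,force_limit=10),current_tool_pos(),current_force())
    p=current_tool_pos()
    print('x',movel([p[0]+.04,p[1],.018],v=.03,force_limit=10),current_tool_pos(),current_force())
    p=current_tool_pos()
w=snap('wrist','w3.png');s=snap('side','s3.png')
print(current_orientation(),current_time_s())
E
```

```text
handle (968, array([ 470.5, -190.6]), array([43.4, 11.8]), 87.3)
slab edge (26, array([ 533.8, -200.7]), array([27.9,  1.3]), 0.2)
[ 0.53498156 -0.03175062  0.66670796]
w 11.860908761592112 [ 0.08346472 -0.15503463  1.69299454]
y True [ 0.47017336 -0.23676038  0.01793038] [-0.13554229  0.38987437  5.76216095]
x True [ 0.47455463 -0.23542838  0.01697663] [-1.70468366  0.41372569  5.8091184 ]
y True [ 0.47389333 -0.23626787  0.01692136] [-1.0949602   0.45708667  3.79683339]
x True [ 0.47399477 -0.23617905  0.01688705] [-1.49993445  2.15961739  5.0538705 ]
[-3.13229215  0.01465976 -0.02590587] 10.0583
```

```bash
python3 - <<'E'
import cv2
a=cv2.imread('pics/w3.png');b=cv2.imread('pics/s3.png')
b=cv2.resize(b[120:230,290:410],(640,587),interpolation=cv2.INTER_CUBIC)[:400]
cv2.imwrite('pics/v3.png',cv2.resize(cv2.vconcat([a,b]),None,fx=.75,fy=.75))
E
```

```text
(no output)
```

View pics/v3.png

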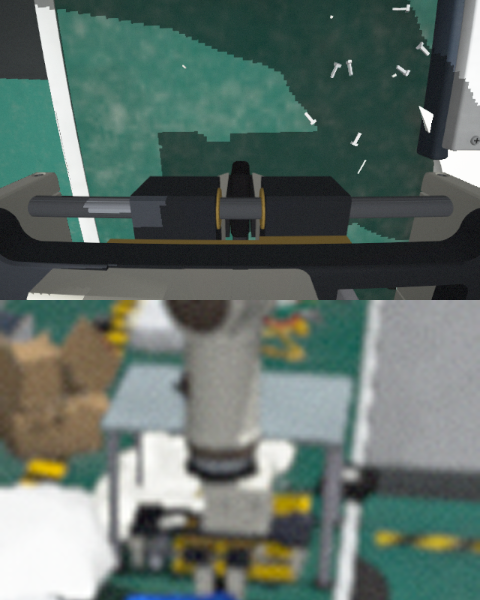

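The image shows the handle gripped, but the tray edges are hidden by the hand. I'll release and look under the shelf from an angle.

```bash
python3 - <<'E'
from h import *
ungrasp()
p=current_tool_pos();movel([p[0],p[1],.12],v=.2)
r=np.pi-.75
for q in ([.47,-.12,.24],[.47,-.10,.26],[.47,-.08,.3]):
    try: move_pose(q,[r,0,0]);print(q);break
    except PlanningError as e: print(e)
w=snap('wrist','w4.png');np.savez('w4.npz',**w)
P,H=cloud(w)
yel=(H[...,0]>22)&(H[...,0]<33)&(H[...,1]>150)&inb(P,.3,.65,-.55,-.25,.02,.04)
print('tray rim',rect(P,yel))
dark=(H[...,2]<60);print('handle',rect(P,dark&inb(P,.42,.52,-.3,-.15,.028,.042)))
print('slab',rect(P,inb(P,.25,.75,-.55,-.2,.176,.19)))
m=inb(P,.25,.75,-.55,-.25,.165,.19);q=P[m];print(q[:,2].min(),q[:,1].max())
print(current_time_s())
E
```

```text
[0.47, -0.12, 0.24]
tray rim (1056, array([ 470., -403.]), array([150.6, 135.7]), 88.3)
handle (289, array([ 475. , -238.9]), array([45.3, 11.8]), 87.3)
slab (2834, array([ 486.4, -440.8]), array([259.7,  96.8]), 0.5)
0.16500955668135453 -0.3170542203064539
13.1417
```

View pics/w4.png

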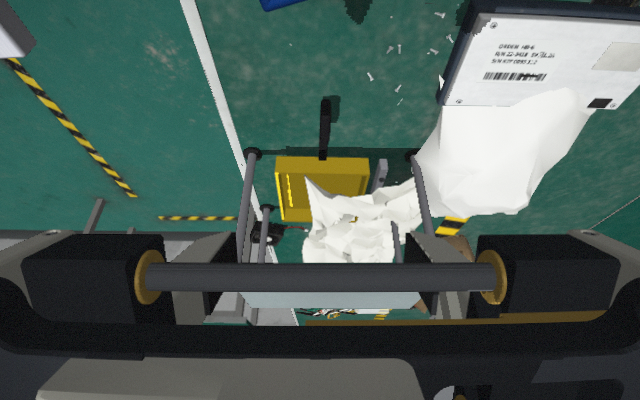

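The tray rim is at (322,188), with a visible gap to the aluminium back stop at (380,172), so it is not home in x. I measure the stop faces.

```bash
python3 - <<'E'
from h import *
w=dict(np.load('w4.npz'));P,H=cloud(w)
m=inb(P,.52,.60,-.50,-.30,.016,.025);print('backstop top',rect(P,m))
for y in(-.33,-.35,-.37,-.39):
    q=P[m&(abs(P[...,1]-y)<.008)]
    if len(q): print(y,len(q),q[:,0].min().round(4),q[:,0].max().round(4))
yel=(H[...,0]>22)&(H[...,0]<33)&(H[...,1]>150)&inb(P,.3,.65,-.55,-.25,.022,.04)
for y in(-.335,-.35,-.37,-.39):
    q=P[yel&(abs(P[...,1]-y)<.008)]
    if len(q): print(y,len(q),q[:,0].min().round(4),q[:,0].max().round(4))
for x in(.42,.44,.46,.48,.5): 
    q=P[yel&(abs(P[...,0]-x)<.008)];print(x,q[:,1].min().round(4),q[:,1].max().round(4))
sl=inb(P,.25,.75,-.6,-.2,.174,.19)
for x in(.38,.42,.46,.5,.54,.58):
    q=P[sl&(abs(P[...,0]-x)<.005)]
    if len(q):print('slab',x,q[:,1].min().round(4),q[:,1].max().round(4))
m=inb(P,.42,.6,-.53,-.46,.015,.025);print('endstop',m.sum(),P[m].round(3)[::10].tolist()[:8])
for n,b in(('L',(.34,.40)),('R',(.57,.63))):
    for z0,z1 in((.03,.06),(.06,.1)):
        q=P[inb(P,*b,-.36,-.28,z0,z1)&(H[...,1]<80)];print('post',n,len(q),q.mean(0).round(4) if len(q) else '')
E
```

```text
backstop top (505, array([ 564.3, -411.5]), array([ 79.4, 176.2]), 2.6)
-0.33 105 0.5209 0.5998
-0.35 71 0.5355 0.568
-0.37 54 0.5351 0.5673
-0.39 21 0.5347 0.5999
-0.335 573 0.4044 0.5399
-0.35 45 0.4041 0.5393
-0.37 37 0.4033 0.5387
-0.39 25 0.403 0.5382
0.42 -0.4767 -0.3264
0.44 -0.4769 -0.3273
0.46 -0.4763 -0.3277
0.48 -0.3335 -0.3285
0.5 -0.335 -0.3293
slab 0.38 -0.4835 -0.3943
slab 0.42 -0.4823 -0.3936
slab 0.46 -0.4817 -0.394
slab 0.5 -0.4883 -0.3934
slab 0.54 -0.4876 -0.3932
slab 0.58 -0.4877 -0.3933
endstop 381 [[0.583, -0.461, 0.016], [0.586, -0.462, 0.018], [0.588, -0.463, 0.019], [0.438, -0.475, 0.015], [0.587, -0.466, 0.02], [0.428, -0.475, 0.017], [0.447, -0.474, 0.017], [0.585, -0.465, 0.022]]
post L 157 [ 0.3716 -0.3168  0.0453]
post L 244 [ 0.3716 -0.3171  0.0804]
post R 839 [ 0.6174 -0.3129  0.0427]
post R 253 [ 0.6045 -0.3201  0.0799]
```

```bash
python3 - <<'E'
from h import *
d=np.radians
yaw=d(-2.0)
move_pose([.475,-.2385,.10],[np.pi,0,yaw])
movel([.475,-.2385,.018],v=.1);close_gripper(40)
def go(dx,dy,yaw,f):
    p=current_tool_pos();q=[p[0]+dx,p[1]+dy,.0185]
    r=movel(q,attitude=[np.pi,0,yaw],v=.02,force_limit=f);print(r,current_tool_pos().round(4),current_force().round(1),current_torque().round(2),round(current_orientation()[2]*57.3,2))
    return r
go(0,.006,d(-1),25)
go(.03,0,d(-1),14)
go(0,-.02,d(-1),14)
go(.01,0,d(-1),14)
ungrasp();p=current_tool_pos();movel([p[0],p[1],.12],v=.2)
move_pose([.56,-.13,.22],[np.pi-.65,0,0])
w=snap('wrist','w5.png');np.savez('w5.npz',**w)
P,H=cloud(w);yel=(H[...,0]>22)&(H[...,0]<33)&(H[...,1]>150)&inb(P,.3,.65,-.55,-.25,.022,.04)
print('tray',rect(P,yel));print('handle',rect(P,(H[...,2]<60)&inb(P,.42,.55,-.3,-.15,.028,.042)),current_time_s())
cv2.imwrite('pics/v5.png',cv2.resize(w['frame'][60:260,150:450,::-1],None,fx=2.5,fy=2.5,interpolation=cv2.INTER_CUBIC))
E
```

```text
False [ 0.4746 -0.2315  0.0183] [-0.1  0.5 -1.5] [ 0.25  0.13 -0.12] -0.96
True [ 0.4917 -0.2305  0.0173] [-4.7 -1.7  8.4] [-0.63  0.66 -0.66] -1.24
True [ 0.4891 -0.2332  0.0171] [-2.1  0.9  6.6] [-0.21 -0.13 -0.09] -0.97
False [ 0.4939 -0.2308  0.0172] [-11.    5.1   4.9] [ 0.84  2.22 -0.8 ] -1.12
tray (909, array([ 483.6, -395.1]), array([150.1, 136.1]), 85.8)
handle (333, array([ 495.8, -230.8]), array([44.8, 12. ]), 85.5) 22.2167
```

View pics/v5.png

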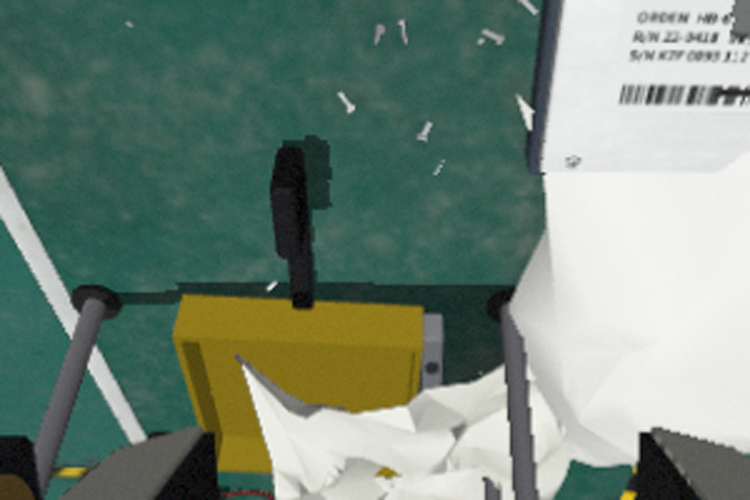

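The tray now touches the back stop only at its front corner and is turned clockwise. I'll get the riser yaw from the two front feet (crop pixels (97,300) and (500,302)) and regrip with a firm yaw correction.

```bash
python3 - <<'E'
from h import *
d=np.radians
w=dict(np.load('w5.npz'))
P,H=cloud(w)
dk=(H[...,2]<45)
a=[]
for (u,v) in((97,300),(503,300)):
    u=150+u/2.5;v=60+v/2.5
    m=np.zeros((400,640),bool);m[int(v)-9:int(v)+10,int(u)-12:int(u)+13]=1
    m&=dk&inb(P,.3,.7,-.4,-.25,.0015,.008)
    print(rect(P,m),onz(w,u,v,.004).round(4));a.append(onz(w,u,v,.004))
dd=a[1]-a[0];yr=np.arctan2(dd[1],dd[0]);print('yaw',np.degrees(yr),np.linalg.norm(dd),(a[0]+a[1])/2)
m=inb(P,.53,.60,-.45,-.31,.012,.025)&(H[...,1]<70)
print('stop',rect(P,m))
for y in(-.335,-.345,-.355,-.365):
    q=P[m&(abs(P[...,1]-y)<.005)]
    if len(q): print(y,len(q),q[:,0].min().round(4),q[:,0].max().round(4))
E
```

```text
(116, array([ 372.5, -318.3]), array([22.6, 26.1]), 69.9) [ 0.3737 -0.3168  0.004 ]
(63, array([ 598.1, -321.3]), array([24.6,  9.5]), 77.6) [ 0.6018 -0.3164  0.004 ]
yaw 0.11003303223792416 0.22811568922687525 [ 0.48775444 -0.31657328  0.004     ]
stop (280, array([ 578.8, -390.3]), array([ 34.2, 124.4]), 19.5)
-0.335 61 0.5569 0.5683
-0.345 29 0.5569 0.567
-0.355 45 0.5569 0.5672
-0.365 23 0.5569 0.5673
```

```bash
cat > look.py <<'E'
from h import *
def look(fn):
    p=current_tool_pos();ungrasp();movel([p[0],p[1],.12],v=.2)
    move_pose([.56,-.13,.22],[np.pi-.65,0,0])
    w=snap('wrist',fn)
    P,H=cloud(w);yel=(H[...,0]>22)&(H[...,0]<33)&(H[...,1]>150)&inb(P,.3,.65,-.55,-.25,.024,.04)
    print('tray',rect(P,yel));print('handle',rect(P,(H[...,2]<60)&inb(P,.42,.55,-.3,-.15,.028,.042)),current_time_s())
    for y in(-.337,-.345,-.355,-.365):
        q=P[yel&(abs(P[...,1]-y)<.005)]
        if len(q): print(y,len(q),q[:,0].min().round(4),q[:,0].max().round(4))
    for x in(.43,.45,.47): 
        q=P[yel&(abs(P[...,0]-x)<.008)];print(x,q[:,1].min().round(4),q[:,1].max().round(4))
    cv2.imwrite('pics/v_'+fn,cv2.resize(w['frame'][60:260,150:450,::-1],None,fx=2.5,fy=2.5,interpolation=cv2.INTER_CUBIC))
def go(x,y,yaw,f):
    r=movel([x,y,.0185],attitude=[np.pi,0,np.radians(yaw)],v=.02,force_limit=f);print(r,current_tool_pos().round(4),current_force().round(1),current_torque().round(2),round(current_orientation()[2]*57.3,2))
E
python3 - <<'E'
from look import *
y=np.radians(-4.4)
move_pose([.4955,-.2305,.10],[np.pi,0,y]);movel([.4955,-.2305,.0185],v=.1);close_gripper(60)
go(.486,-.228,1,25)
go(.486,-.245,1,14)
p=current_tool_pos();go(p[0]+.008,p[1],0.5,14)
look('w6.png')
E
```

```text
False [ 0.4851 -0.2286  0.0184] [-3.8 -1.9  0.6] [-0.51  0.74 -0.58] 0.91
True [ 0.4855 -0.2299  0.0183] [-1.2  1.1  4. ] [-0.29  0.14 -0.66] 1.0
False [ 0.4896 -0.2289  0.0177] [-10.8   1.6   7.9] [-0.26  1.98 -0.86] 0.42
tray (796, array([ 486.3, -394.3]), array([151. , 135.4]), 88.5)
handle (345, array([ 491.1, -229.8]), array([44.1, 12.5]), 88.4) 30.0
-0.337 28 0.421 0.5542
-0.345 26 0.4205 0.5542
-0.355 24 0.4201 0.5541
-0.365 24 0.4193 0.554
0.43 -0.4686 -0.3178
0.45 -0.4665 -0.3177
0.47 -0.3237 -0.3192
```

```bash
python3 - <<'E'
from look import *
y=np.radians(-1.6)
move_pose([.491,-.23,.10],[np.pi,0,y]);movel([.491,-.23,.0185],v=.1);close_gripper(60)
go(.486,-.230,0,30)
go(.486,-.246,0,20)
p=current_tool_pos();go(p[0],p[1]+.0015,0.3,30)
p=current_tool_pos();go(.4945,p[1],0.8,20)
look('w7.png')
E
```

```text
False [ 0.4857 -0.2301  0.0184] [ 0.1  0.3 -0.9] [-0.08  0.2  -0.03] 0.0
True [ 0.4861 -0.2397  0.0184] [0.  1.  5.6] [-0.3   0.05 -0.22] 0.11
False [ 0.4857 -0.2392  0.0185] [-1.1 -1.6  0.7] [-0.23  0.33 -0.22] 0.25
False [ 0.4893 -0.2382  0.0175] [-13.    3.2   8.7] [-0.02  2.43 -0.97] 0.63
tray (738, array([ 485.8, -402.4]), array([151.3, 135.8]), 88.4)
handle (330, array([ 491.2, -237.5]), array([43.6, 12.3]), 88.0) 37.9667
-0.337 73 0.4205 0.5557
-0.345 25 0.4201 0.5542
-0.355 25 0.4199 0.5541
-0.365 23 0.4197 0.554
0.43 -0.475 -0.3251
0.45 -0.4752 -0.3257
0.47 -0.3328 -0.3273
```

View pics/v_w7.png

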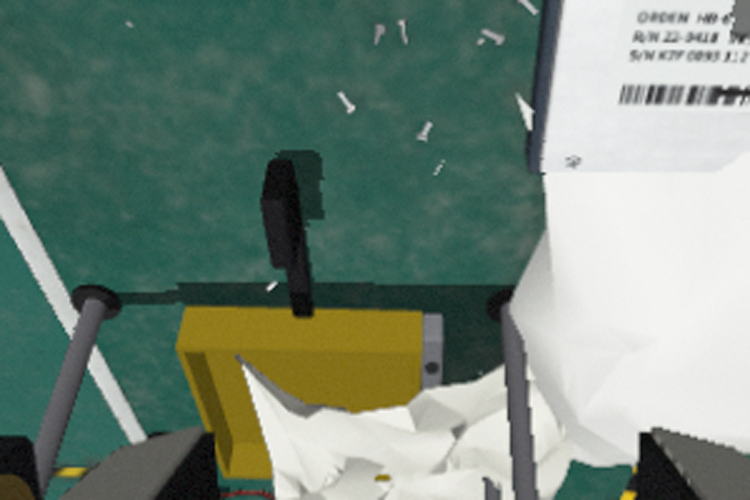

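The tray now sits against the stop at (430,345) with its front wall parallel to the slab shadow. I move over the bottles and use the clear side view to check the riser yaw against the tray yaw.

```bash
python3 - <<'E'
from h import *
p=current_tool_pos();movel([.45,-.05,.3],attitude=[np.pi,0,0],v=.3)
move_pose([.43,.33,.33],[np.pi,0,np.pi/2])
s=snap('side','s8.png');np.savez('s8.npz',**s)
P,H=cloud(s)
m=inb(P,.25,.75,-.55,-.2,.174,.19)
print('slab side',rect(P,m))
ang=[]
for lab,f in(('front',np.nanmax),('rear',np.nanmin)):
    X=[];Y=[]
    for x in np.arange(.38,.6,.006):
        q=P[m&(abs(P[...,0]-x)<.003)]
        if len(q):X.append(x);Y.append(f(q[:,1]))
    k=np.polyfit(X,Y,1);print(lab,np.degrees(np.arctan(k[0])),np.polyval(k,.488))
w=snap('wrist','w8.png');np.savez('w8.npz',**w)
P,H=cloud(w)
org=((H[...,0]<12)&(H[...,0]>3)&(H[...,1]>150)&(H[...,2]>120)).astype(np.uint8)
n,l,st,ce=cv2.connectedComponentsWithStats(org)
wh=inb(P,.3,.75,.1,.6,.006,.04)&(((H[...,1]<60)&(H[...,2]>130))|(org>0))
n2,l2,st2,ce2=cv2.connectedComponentsWithStats(cv2.morphologyEx(wh.astype(np.uint8),cv2.MORPH_CLOSE,np.ones((5,5))))
for i in range(1,n2):
    if st2[i,4]>80:
        mm=(l2==i)&wh; o=(l2==i)&(org>0)
        print(i,st2[i],rect(P,mm),'org',o.sum(),np.nanmean(P[o],0).round(4) if o.any() else '')
E
```

```text
slab side (483, array([ 483.4, -396.8]), array([190.4, 259.8]), 89.2)
front 0.5960124520949225 -0.32612012894458314
rear 37.37918077973587 -0.42692424139898016
1 [234 109  27  58 881] (764, array([395.1, 216.2]), array([29.9, 82.1]), 70.5) org 309 [0.3785 0.2249 0.0261]
2 [330 117  31  57 818] (735, array([406.3, 369.1]), array([82. , 29.9]), 22.5) org 287 [0.389  0.3607 0.026 ]
3 [ 422  143   82   97 1276] (976, array([463.5, 536.6]), array([ 70.4, 172.5]), 60.4) org 0 
4 [255 184  23  53 712] (647, array([504. , 247.1]), array([81.5, 29.6]), 5.5) org 257 [0.4852 0.2475 0.0259]
5 [457 220  28  12 161] (161, array([527.9, 561.9]), array([ 2.4, 39. ]), 16.2) org 0
```

View pics/w8.png

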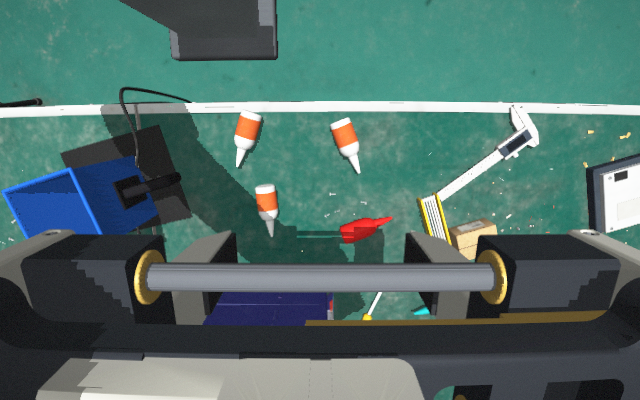

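Three white/orange bench bottles are in view at (246,138), (345,145) and (266,208), plus one in the tub, so four in all. The red look-alike at (365,230) and the turquoise one stay. I'll check the slab yaw from the stored view, then pick the first bottle.

```bash
cat > pick.py <<'E'
from h import *
d=np.radians
def tub(c=None):
    P,H=cloud(c or capture('wrist'));blue=(H[...,0]>105)&(H[...,0]<120)&(H[...,1]>150)
    return rect(P,blue&inb(P,.3,.65,-.2,.2,.124,.142))
def pick(x,y,ax,drop):
    o=[np.pi,0,d(ax+90)]
    move_pose([x,y,.12],o);movel([x,y,.014],v=.12);close_gripper(15)
    print('grip mm',current_width()*92)
    movel([x,y,.25],v=.25)
    print('w',current_width()*92)
def hover(cx,cy,yaw):
    move_pose([cx,cy,.25],[np.pi,0,d(yaw+90)]);print('w',current_width()*92)
E
python3 - <<'E'
from pick import *
w=dict(np.load('w2.npz'));P,H=cloud(w);m=inb(P,.25,.75,-.5,-.25,.174,.19)
X=np.arange(.38,.6,.004);Y=[np.nanmax(P[m&(abs(P[...,0]-x)<.002)][:,1]) if (m&(abs(P[...,0]-x)<.002)).any() else np.nan for x in X]
Y=np.array(Y);g=~np.isnan(Y);k=np.polyfit(X[g],Y[g],1);print('slab front yaw',np.degrees(np.arctan(k[0])),np.polyval(k,.488),'resid',np.std(Y[g]-np.polyval(k,X[g])))
pick(.3951,.2162,-19.5,0)
move_pose([.46,.11,.27],[np.pi,0,np.pi/2])
w=snap('wrist','w9.png');print('tub',tub(w));print(current_time_s(),current_width()*92)
E
```

```text
slab front yaw -0.7688768287390049 -0.3101966826206235 resid 0.0003222021932093614
grip mm 29.54586335130409
w 29.63262606979569
tub (1758, array([469.3,   6.4]), array([87.4, 98.9]), 15.9)
45.0667 29.66528096400689
```

View pics/w9.png

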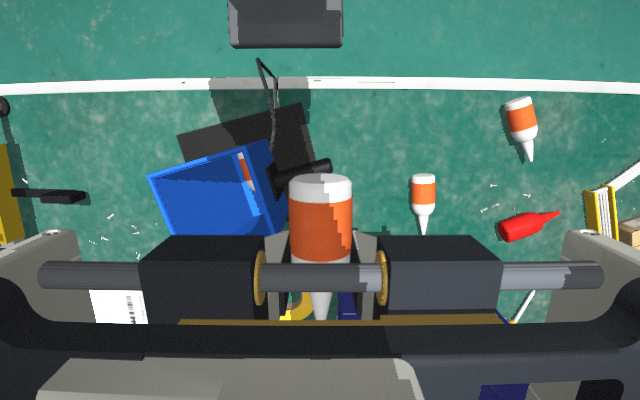

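Bottle 1 is held and the tub has not moved. The slab yaw is -0.8°. I drop this bottle and collect the others.

```bash
cat >> pick.py <<'E'
def drop(cx,cy,yaw):
    o=[np.pi,0,d(yaw+90)]
    move_pose([cx,cy,.22],o);movel([cx,cy,.151],v=.1);pause(.2);ungrasp();pause(.3);movel([cx,cy,.25],v=.3)
def seeb(c,x,y,n=60):
    P,H=cloud(c);org=(H[...,0]<12)&(H[...,0]>3)&(H[...,1]>150)&(H[...,2]>120)
    m=inb(P,x-.06,x+.06,y-.06,y+.06,.006,.04)&(((H[...,1]<60)&(H[...,2]>110))|org)
    return rect(P,m)
E
python3 - <<'E'
from pick import *
drop(.4768,.0083,16)
move_pose([.45,.28,.30],[np.pi,0,np.pi/2])
c=capture('wrist');print(seeb(c,.504,.247),seeb(c,.406,.369),current_time_s())
pick(.504,.2471,5.5,0)
drop(.4768,.0083,16)
move_pose([.46,-.05,.36],[np.pi,0,0])
w=snap('wrist','w10.png');print(tub(w),current_time_s())
E
```

```text
(681, array([504.6, 246.2]), array([82.1, 29.9]), 5.0) (787, array([405.6, 368.6]), array([81.9, 29.3]), 23.2) 49.6917
grip mm 29.414702186617657
w 29.483472357191378
(1998, array([545.5,  41.7]), array([269.4, 114.1]), 25.9) 59.0833
```

View pics/w10.png

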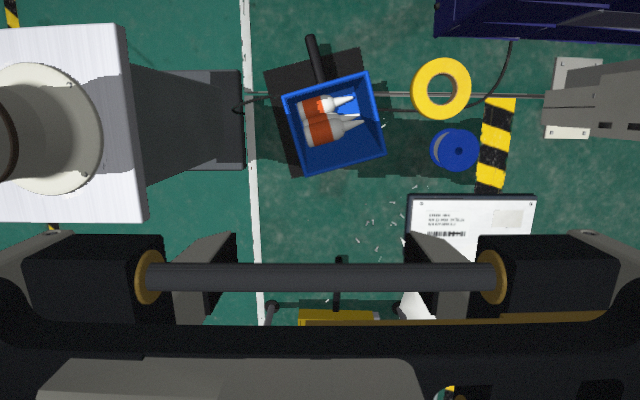

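Bottles lie stacked inside the tub at (330,118), none outside. Now the last bench bottle.

```bash
python3 - <<'E'
from pick import *
pick(.4058,.3688,23,0)
move_pose([.46,.11,.27],[np.pi,0,np.pi/2]);w=capture('wrist');P,H=cloud(w);blue=(H[...,0]>105)&(H[...,0]<120)&(H[...,1]>150)
print('tub',rect(P,blue&inb(P,.38,.56,-.1,.1,.124,.142)))
drop(.4768,.0083,16)
move_pose([.46,-.09,.36],[np.pi,0,0])
w=snap('wrist','w11.png');P,H=cloud(w);blue=(H[...,0]>105)&(H[...,0]<120)&(H[...,1]>150)
print('tub',rect(P,blue&inb(P,.38,.56,-.1,.1,.124,.142)))
m=inb(P,.42,.53,-.05,.06,.0,.125)&(H[...,0]<12)&(H[...,1]>150);print('bottle top z',np.nanmax(P[m][:,2]))
yel=(H[...,0]>22)&(H[...,0]<33)&(H[...,1]>150)&inb(P,.3,.65,-.55,-.25,.024,.04)
print('tray',rect(P,yel),'handle',rect(P,(H[...,2]<60)&inb(P,.42,.55,-.3,-.15,.028,.042)))
s=inb(P,.25,.75,-.5,-.25,.174,.19);print('slab',rect(P,s))
print('tubh',rect(P,(H[...,2]<60)&inb(P,.4,.5,.03,.15,.055,.075)),current_time_s())
# ik for tipping
c0=current_qpos()
for al in(0,10,20,30):
    print(al,[ (inverse_kinematics([.455,.08,.06],[0,0,0]) is not None)] if 0 else '')
E
```

```text
grip mm 29.32065125586915
w 29.596375748161726
tub (2350, array([459.1,  25.2]), array([102.1,  99.1]), 15.5)
tub (2194, array([459.6,  25. ]), array([103. ,  99.5]), 15.8)
bottle top z 0.12330718466911245
tray (391, array([ 487.1, -352.7]), array([136.1,  55. ]), 0.5) handle (162, array([ 491.4, -236.6]), array([39.9, 11.8]), 88.3)
slab (14, array([ 614.6, -380. ]), array([ 3.4, 10.3]), 0.5)
tubh (325, array([440.9,  95.7]), array([17.4, 59.9]), 14.5) 70.0917
0 
10 
20 
30
```

View pics/w11.png

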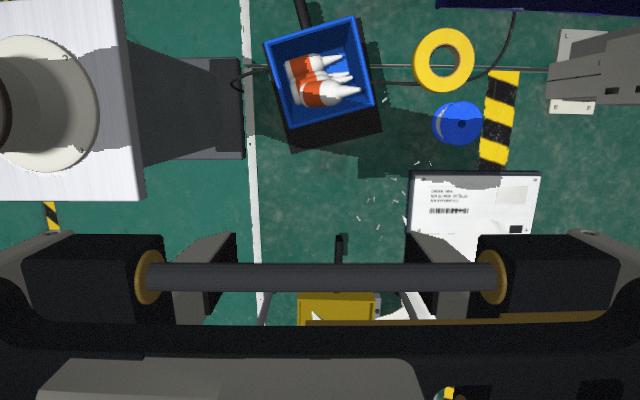

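The tub was knocked by about (-17, +17) mm before that drop, but the bottle still landed inside: the stack is at (325,85) and nothing is on the mat. Next I press the tray against the end stop by pushing the handle end with closed fingers, so that it squares itself.

```bash
python3 - <<'E'
from look import *
close_gripper(20)
move_pose([.4915,-.188,.12],[np.pi,0,0]);movel([.4915,-.188,.022],v=.1)
r=movel([.4905,-.225,.022],v=.02,force_limit=14);print(r,current_tool_pos().round(4),current_force().round(1))
r=movel([.4905,-.235,.022],v=.01,force_limit=14);print(r,current_tool_pos().round(4),current_force().round(1))
p=current_tool_pos();movel([p[0],p[1]+.02,.022],v=.1)
look('w12b.png')
print(current_width())
# IK for tub
ty=np.radians(15.7); 
from scipy.spatial.transform import Rotation as R
def ori(yaw,a): # a: down-angle of tool from horizontal, pointing along tub -y
    # base: tool down (roll pi); tilting roll to pi-(90-a)
    return [np.pi-np.radians(90-a),0,yaw]
mc=np.array([.4596,.025]);yv=np.array([-np.sin(ty),np.cos(ty)])
org=mc+.021*yv;print('tub origin',org)
for a in(0,10,20,30,40):
    zt=np.array([yv[0]*-np.cos(np.radians(a)),yv[1]*-np.cos(np.radians(a)),-np.sin(np.radians(a))])
    g=np.array([*(org+.075*yv),.047]);t=g+.008*zt
    print(a,inverse_kinematics(t,ori(ty,a)) is not None,inverse_kinematics(t-.1*zt,ori(ty,a)) is not None)
E
```

```text
True [ 0.4906 -0.2055  0.0216] [ 0.4  0.8 -1.1]
True [ 0.4897 -0.2054  0.0208] [-0.5 -0.2  0.4]
tray (734, array([ 485.6, -403.7]), array([150.5, 135.3]), 88.2)
handle (325, array([ 490.9, -238.8]), array([43.8, 12.3]), 87.8) 79.15
-0.337 119 0.4211 0.5554
-0.345 25 0.4203 0.5553
-0.355 26 0.42 0.5538
-0.365 25 0.4192 0.5537
0.43 -0.4762 -0.3271
0.45 -0.4767 -0.3277
0.47 -0.335 -0.3282
0.9972255602693969
tub origin [0.45391739 0.04521653]
0 True True
10 True True
20 True True
30 True True
40 True True
```

The tray pressed home at y -0.4037. Now I plan the tip: check IK along the whole tub path for several grip slopes.

```bash
cat > tubp.py <<'E'
from h import *
from scipy.spatial.transform import Rotation as R
d=np.radians
GR=np.array([0,.064,.045]);LIP=np.array([0,-.068,.130])
def tcp(ref,refpt,psi,th,al,flip=0):
    """tub with point refpt (tub frame) at world ref, yaw psi, tipped th; tool slope al (deg)"""
    T=R.from_euler('z',psi,degrees=True)*R.from_euler('x',th,degrees=True)
    tool=R.from_euler('x',90+al,degrees=True)
    tool=T*tool
    if flip: tool=tool*R.from_euler('z',180,degrees=True)
    zt=tool.as_matrix()[:,2]
    p=np.asarray(ref)+T.apply(GR-np.asarray(refpt))+.008*zt
    return p,tool.as_euler('xyz')
X=.488;PS=-.8
WP=[(0,-.17,.215),(20,-.21,.20),(40,-.24,.15),(60,-.265,.100),(60,-.332,.095),(67.5,-.334,.080),(75,-.338,.066),(85,-.345,.058),(95,-.347,.055)]
def lipx(y): return X-(y+.400)*np.tan(d(PS))
E
python3 - <<'E'
from tubp import *
O=[.4539,.0452,.002]
for fl in(0,1):
  for al in(0,15,30,40,50):
    r=[]
    for t in [tcp(O,[0,0,0],15.7,0,al,fl),tcp([.47,.03,.08],[0,0,0],5,0,al,fl)]+[tcp([lipx(y),y,z],LIP,PS,th,al,fl) for th,y,z in WP]:
        q=inverse_kinematics(*t);r.append(q)
    print(fl,al,''.join('.' if q is None else 'Y' for q in r))
    if all(q is not None for q in r): print(np.round([r[0],r[2],r[5],r[-1]],2).tolist(), 'maxstep',np.abs(np.diff(r,axis=0)).max().round(2))
E
```

```text
0 0 YYYYYYYYYYY
[[-1.5, 1.44, 0.67, 1.75, 0.36, 1.28, -0.97], [-1.23, 1.39, 0.84, 1.78, 0.37, 1.25, -0.79], [-0.88, 0.52, 0.91, 2.07, 0.17, 0.77, -0.17], [-0.16, 0.54, 0.9, 1.83, -0.55, 1.09, 0.95]] maxstep 0.33
0 15 YYYYYYYYYYY
[[-1.48, 1.25, 0.68, 1.87, 0.33, 1.1, -0.91], [-1.22, 1.19, 0.86, 1.86, 0.32, 1.11, -0.72], [-0.63, 0.4, 0.79, 2.04, -0.02, 0.78, 0.12], [-0.07, 0.75, 1.05, 1.72, -0.85, 1.44, 1.23]] maxstep 0.41
0 30 YYYYYYYYYYY
[[-1.44, 1.06, 0.7, 1.98, 0.29, 0.92, -0.82], [-1.18, 1.0, 0.89, 1.94, 0.26, 0.98, -0.61], [-0.39, 0.38, 0.72, 2.0, -0.32, 0.87, 0.49], [0.1, 0.88, 1.02, 1.6, -0.97, 1.73, 1.33]] maxstep 0.55
0 40 YYYYYYYYYYY
[[-1.41, 0.95, 0.73, 2.04, 0.23, 0.8, -0.71], [-1.14, 0.87, 0.89, 1.98, 0.21, 0.9, -0.52], [-0.31, 0.44, 0.78, 1.97, -0.56, 1.0, 0.75], [0.2, 0.96, 0.97, 1.52, -1.02, 1.89, 1.36]] maxstep 0.61
0 50 YYYYYYYYYYY
[[-1.34, 0.83, 0.73, 2.1, 0.17, 0.7, -0.58], [-1.08, 0.74, 0.88, 2.02, 0.16, 0.84, -0.42], [-0.27, 0.56, 0.89, 1.93, -0.78, 1.2, 0.99], [0.31, 1.03, 0.88, 1.45, -1.05, 2.01, 1.35]] maxstep 0.6
1 0 YYYYYYYYYYY
[[-0.6, 1.31, -0.43, 1.72, 1.1
[... 314 characters left out ...]
7], [-0.18, 0.97, 1.35, 1.72, -1.06, 1.65, -1.76]] maxstep 4.93
1 30 YYYYYYYYYYY
[[-0.37, 1.02, -0.65, 1.94, 1.17, 1.65, 1.6], [-0.63, 0.75, 0.13, 1.92, 0.81, 1.28, 2.04], [-0.77, 0.75, 1.36, 2.01, -0.84, 1.11, -2.19], [-0.01, 1.12, 1.35, 1.6, -1.18, 1.97, -1.67]] maxstep 4.4
1 40 YYYYYYYYYYY
[[-0.15, 1.01, -0.87, 2.0, 1.25, 1.64, 1.62], [-0.59, 0.64, 0.15, 1.96, 0.75, 1.15, 2.14], [-0.63, 0.8, 1.36, 1.98, -0.97, 1.3, -2.03], [0.14, 1.06, 1.13, 1.52, -1.11, 1.99, -1.72]] maxstep 4.98
1 50 YYYYYYYYYYY
[[-0.06, 0.89, -0.87, 2.06, 1.2, 1.43, 1.71], [-0.54, 0.54, 0.16, 2.0, 0.66, 1.02, 2.27], [-0.5, 0.89, 1.36, 1.93, -1.08, 1.51, -1.89], [0.41, 0.94, 0.68, 1.44, -0.94, 1.91, -1.87]] maxstep 4.43
```

```bash
python3 - <<'E'
from tubp import *
O=np.array([.4539,.0452,.002]);al=40
movel([.47,.02,.36],attitude=[np.pi,0,0],v=.3)
w=capture('wrist');P,H=cloud(w)
print('side of view, tub',rect(P,(H[...,0]>105)&(H[...,0]<120)&(H[...,1]>150)&inb(P,.38,.56,-.1,.1,.124,.142)))
g,o=tcp(O,[0,0,0],15.7,0,al);zt=R.from_euler('xyz',o).as_matrix()[:,2]
pre=g-.11*zt;print(pre,g)
move_pose(pre+[0,0,.08],o);movel(pre,v=.2)
c=capture('wrist');P,H=cloud(c);m=(H[...,2]<70)&(H[...,1]<90)&inb(P,.38,.48,.08,.16,.05,.075);print('handle',rect(P,m))
print(movel(g,v=.08,force_limit=15),current_force().round(1),current_tool_pos().round(4))
close_gripper(60);print('w',current_width()*92,current_force().round(1))
p=current_tool_pos();movel([p[0],p[1],p[2]+.03],v=.08);pause(.3)
print('w',current_width()*92,current_force().round(2),current_torque().round(2),current_time_s())
s=snap('side','s13.png');cv2.imwrite('pics/v13.png',cv2.resize(s['frame'][120:320,260:460,::-1],None,fx=3,fy=3,interpolation=cv2.INTER_CUBIC))
E
```

```text
side of view, tub (1768, array([460. ,  24.9]), array([103.1,  99. ]), 15.6)
[0.41543779 0.18203367 0.11256434] [0.43823991 0.10091255 0.0418577 ]
handle (878, array([436.4, 109.8]), array([14. , 64.4]), 15.6)
False [ 0.6 -0.2 -0.4] [0.4384 0.1016 0.0419]
w 13.588969099713808 [-0.5 -0.5 -0. ]
w 13.938261247037238 [-0.2   0.46 -3.87] [1.56 0.45 0.03] 85.2083
```

View pics/v13.png

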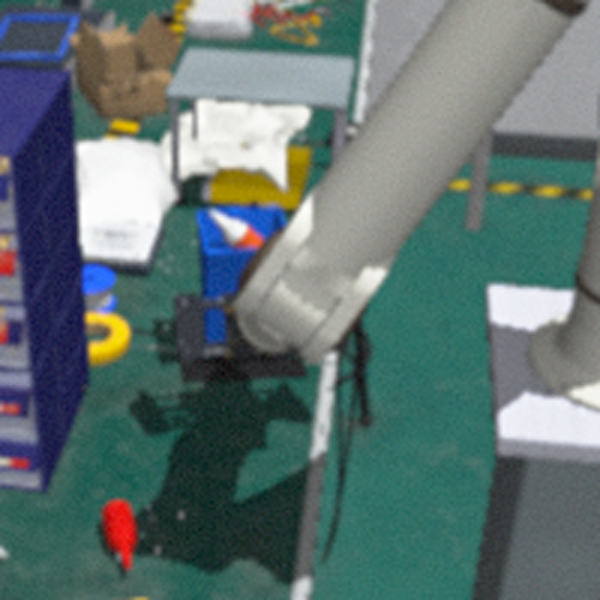

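The tub is lifted with the bottles inside (rim at (240,225)) and the bench is clear of bottles except the red one. I carry it to the riser and tip to 60°, staying outside.

```bash
python3 - <<'E'
from tubp import *
al=40
p=current_tool_pos();movel([p[0],p[1],p[2]+.05],v=.1)
for i,(th,y,z) in enumerate(WP[:4]):
    p,o=tcp([lipx(y),y,z],LIP,PS,th,al);movel(p,attitude=o,v=.1 if i==0 else .06)
    print(th,current_width()*92,current_torque().round(2))
w=snap('wrist');s=snap('side')
np.savez('s14.npz',**s);np.savez('w14.npz',**w)
# tub bottom plane from wrist cloud? compare rear wall normal
T=R.from_euler('z',PS,degrees=True)*R.from_euler('x',60,degrees=True);o=np.array([lipx(-.265),-.265,.1])-T.apply(LIP)
for n,c in(('w',w),('s',s)):
    P,H=cloud(c);m=(H[...,0]>105)&(H[...,0]<120)&(H[...,1]>150)&inb(P,.40,.58,-.3,0,.03,.25)
    L=T.inv().apply(P[m]-o);print(n,len(L),np.percentile(L,[2,50,98],axis=0).round(4).tolist() if len(L) else '')
cv2.imwrite('pics/v14.png',cv2.vconcat([w['frame'][:300,:,::-1],cv2.resize(s['frame'][120:260,260:460,::-1],(640,300),interpolation=cv2.INTER_CUBIC)]))
print(current_time_s())
E
```

```text
0 13.57844082502668 [1.56 0.07 0.08]
20 13.732425162504374 [ 1.06  0.   -0.02]
40 13.595747611972559 [0.42 0.04 0.02]
60 13.78326083374959 [-0.31  0.02  0.01]
w 2795 [[-0.047, 0.024, -0.0011], [-0.0009, 0.0253, 0.007], [0.0476, 0.1256, 0.0488]]
s 616 [[-0.0499, -0.0464, -0.0042], [-0.0164, 0.0249, 0.0096], [0.0449, 0.0358, 0.1176]]
89.8583
```

View pics/v14.png

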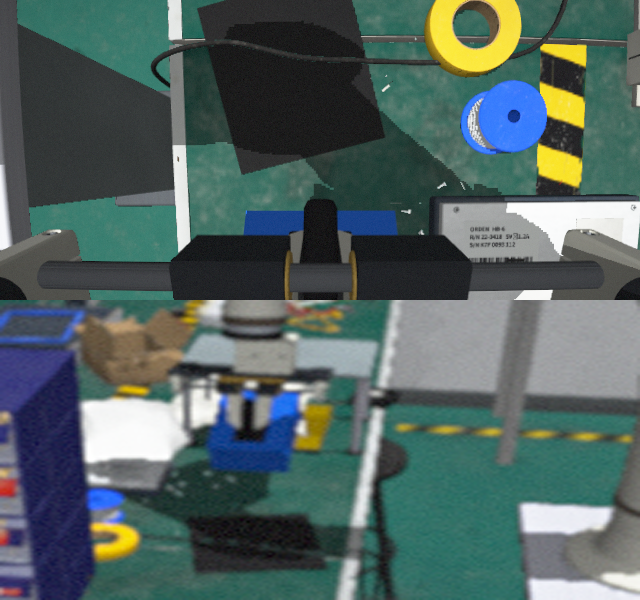

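The tub is held as planned (fitted back wall 25.3 mm against 26, base near 0). The bare mat is at about (290,85) in the wrist view. Now I enter under the shelf, tip to 95°, pause and check.

```bash
python3 - <<'E'
from tubp import *
al=40
for i,(th,y,z) in enumerate(WP[4:]):
    p,o=tcp([lipx(y),y,z],LIP,PS,th,al);f=movel(p,attitude=o,v=.05,force_limit=25)
    print(th,f,current_width()*92,current_force().round(2),current_torque().round(2))
    if f: break
pause(1.0)
print(current_force().round(2),current_torque().round(2),current_time_s())
s=snap('side','s15.png')
cv2.imwrite('pics/v15.png',cv2.resize(s['frame'][120:240,290:430,::-1],(700,600),interpolation=cv2.INTER_CUBIC))
P,H=cloud(dict(np.load('s14.npz')));m=(H[...,2]<70)&inb(P,.3,.65,-.15,.2,-.006,.01)
m=cv2.morphologyEx(m.astype(np.uint8),cv2.MORPH_OPEN,np.ones((5,5)))>0
print('mat side',rect(P,m))
P,H=cloud(dict(np.load('w14.npz')))
for V in(40,50,60):
    m=(H[...,2]<V)&(H[...,1]<70)&inb(P,.33,.6,-.12,.25,-.006,.01)
    m=cv2.morphologyEx(m.astype(np.uint8),cv2.MORPH_OPEN,np.ones((7,7)))>0
    print('mat wrist',V,rect(P,m) if m.any() else '')
E
```

```text
60 False 13.952201956038174 [-0.15 -0.53 -3.19] [-0.29  0.06  0.04]
67.5 False 13.708427395507416 [-0.32  1.01 -3.15] [-0.54  0.02  0.02]
75 False 14.001797258424578 [ 0.64  1.23 -2.99] [-0.73  0.03  0.01]
85 False 13.901895740032721 [-0.41 -0.07 -2.03] [-1.01  0.01 -0.01]
95 False 13.710119862148934 [ 0.38 -0.34 -2.29] [-1.22  0.08 -0.01]
[ 0.37 -0.29 -1.84] [-1.23  0.1   0.03] 94.6167
mat side (1485, array([472.3, -30.1]), array([207.8, 296.5]), 26.6)
mat wrist 40 (15652, array([467.2,   7. ]), array([149.3, 144.7]), 14.0)
mat wrist 50 (17124, array([464.3,  18.5]), array([149.7, 169.8]), 14.4)
mat wrist 60 (22336, array([464.8,  19.2]), array([151.4, 170.7]), 13.4)
```

View pics/v15.png

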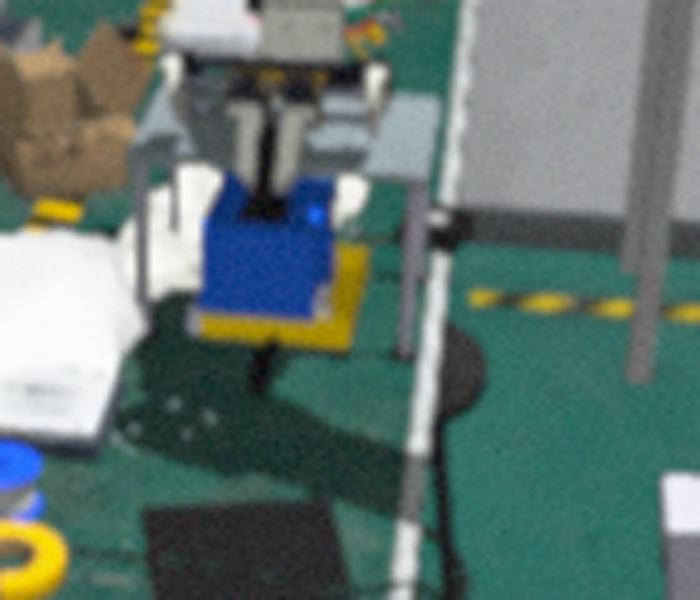

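The side view shows the tub empty of weight (1.84 N ≈ the bare tub) and held under the shelf. The mat centre is (0.4643, 0.0185). I retreat level, right the tub and place it.

```bash
python3 - <<'E'
from tubp import *
al=40
def to(th,y,z,v,f=25):
    p,o=tcp([lipx(y),y,z],LIP,PS,th,al);r=movel(p,attitude=o,v=v,force_limit=f)
    if r: print('HIT',th,y,current_force())
to(95,-.26,.057,.05);to(95,-.24,.10,.08)
to(60,-.24,.14,.1);to(30,-.21,.19,.1);to(0,-.17,.215,.1)
print(current_width()*92,current_time_s())
O=np.array([.461,.031,.002])
for z,v,f in((.09,.15,None),(.03,.1,None),(-.004,.03,4)):
    p,o=tcp(O+[0,0,z],[0,0,0],14.5,0,al);r=movel(p,attitude=o,v=v,force_limit=f) if f else movel(p,attitude=o,v=v)
print('touch',r,current_tool_pos().round(4),p.round(4),current_force().round(2))
ungrasp();pause(.3)
zt=R.from_euler('xyz',o).as_matrix()[:,2];p=current_tool_pos();movel(p-.12*zt,v=.12)
p=current_tool_pos();movel(p+[0,0,.12],v=.25)
move_pose([.47,-.02,.36],[np.pi,0,0])
w=snap('wrist','w16.png');P,H=cloud(w)
print('tub',rect(P,(H[...,0]>105)&(H[...,0]<120)&(H[...,1]>150)&inb(P,.36,.58,-.12,.14,.124,.142)))
move_pose([.54,-.13,.24],[np.pi-.70,0,0])
w=snap('wrist','w17.png');P,H=cloud(w)
yel=(H[...,0]>22)&(H[...,0]<33)&(H[...,1]>150)&inb(P,.3,.65,-.55,-.25,.024,.04)
print('tray',rect(P,yel),'handle',rect(P,(H[...,2]<60)&inb(P,.42,.55,-.3,-.15,.028,.042)),current_time_s())
a=cv2.imread('pics/w16.png')[:260];b=cv2.resize(cv2.imread('pics/w17.png')[60:260,160:440],(640,457),interpolation=cv2.INTER_CUBIC)[:340]
cv2.imwrite('pics/v17.png',cv2.vconcat([a,b]))
E
```

```text
13.638521647319795 99.65
touch True [0.4464 0.0868 0.0417] [0.4465 0.087  0.0379] [0.32 0.94 4.56]
tub (1839, array([466.7,  10.7]), array([103.1,  99. ]), 14.6)
tray (670, array([ 485.6, -403.2]), array([151. , 134.9]), 88.2) handle (314, array([ 490.8, -239.8]), array([45.2, 12. ]), 88.4) 107.5667
```

View pics/v17.png

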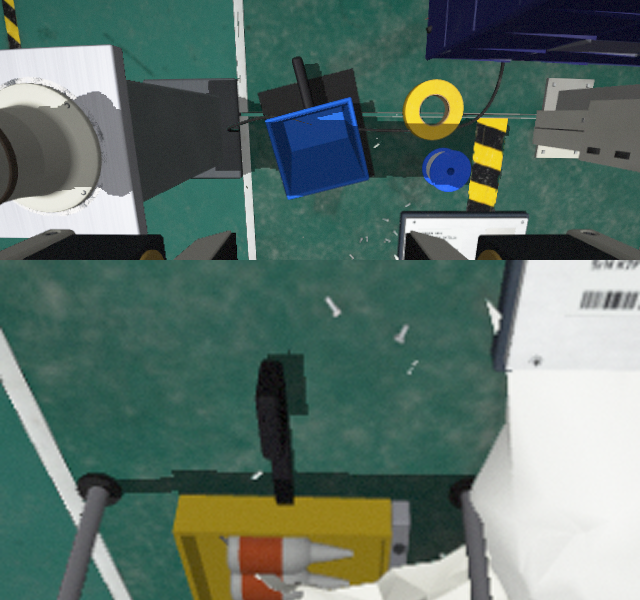

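This was my 16th picture. The tub is upright and empty on the mat at (315,150), and two bottles are visible in the tray, the rest hidden from this angle. I check the remainder numerically from several angles.

```bash
python3 - <<'E'
from h import *
A=[];Wt=[]
def add():
    c=capture('wrist');P,H=cloud(c)
    org=(H[...,0]<14)&(H[...,0]>3)&(H[...,1]>140)&(H[...,2]>70)
    m=org&inb(P,.3,.7,-.62,-.2,-.02,.12);A.append(P[m])
    wh=(H[...,1]<45)&(H[...,2]>90)&inb(P,.42,.555,-.475,-.33,.004,.07);Wt.append(P[wh]);print(m.sum(),wh.sum())
for pos,o in (([.42,-.13,.22],[np.pi-.75,0,0]),([.38,-.15,.22],[np.pi-.75,0,-.3]),([.46,-.10,.18],[np.pi-1.0,0,0]),([.50,-.10,.16],[np.pi-1.1,0,.1])):
    try: move_pose(pos,o);add()
    except PlanningError as e: print(pos,e)
move_pose([.43,.33,.36],[np.pi,0,np.pi/2])
s=capture('side');P,H=cloud(s);org=(H[...,0]<14)&(H[...,0]>3)&(H[...,1]>120)&(H[...,2]>70);m=org&inb(P,.3,.7,-.62,-.2,-.02,.12);print('side',m.sum());A.append(P[m])
Q=np.vstack(A);g=np.round(Q[:,:2],2)
H2,xe,ye=np.histogram2d(Q[:,0],Q[:,1],bins=[np.arange(.40,.58,.01),np.arange(-.5,-.3,.01)])
print('range',Q.min(0).round(3),Q.max(0).round(3));print('rows x .40.., cols y -.50..');print(H2.astype(int))
hz=[[int(1000*np.max(Q[(abs(Q[:,0]-x)<.005)&(abs(Q[:,1]-y)<.005)][:,2],initial=0)) for y in np.arange(-.495,-.3,.01)] for x in np.arange(.405,.58,.01)]
print(np.array(hz));np.savez('Q.npz',Q=Q,W=np.vstack(Wt));print(current_time_s())
c=capture('wrist');P,H=cloud(c);org=(H[...,0]<12)&(H[...,0]>3)&(H[...,1]>150)&(H[...,2]>120);m=org&inb(P,.3,.62,.05,.55,-.02,.1);print('orange on bench',m.sum())
E
```

```text
586 2273
804 3154
406 1596
155 1195
side 19
range [ 0.394 -0.563 -0.   ] [ 0.485 -0.346  0.04 ]
rows x .40.., cols y -.50..
[[  0   0   0   0   0   0   0   0   0   0   0   0   0   0   0   0   0   0
    0]
 [  0   0   0   0   0   1   0   0   0   0   0   0   0   0   0   0   0   0
    0]
 [  0   0   0   0   0   0   0   0   0   0   0   0   0   0   0   0   0   0
    0]
 [  0   0   0   0   0   0   0   0   0   0   0   0   0   0   0   0   0   0
    0]
 [  0   0   0   0   0   0   0   0   0   0   0   0   0   0   0   0   0   0
    0]
 [  0   0   0   0   6   0   0  52  46   7  70  75   1  14  35  19   0   0
    0]
 [  0   0   0   0  57   0   3  95  76  21 128 109   1  47 174 109   0   0
    0]
 [  0   0   0   0  36   0   1  95  48  13 102  26   0  50 178  98   0   0
    0]
 [  0   0   0   0   0   0   0   4   0   0  10   4   0  24  97  37   0   0
    0]
 [  0   0   0   0   0   0   0   0   0   0   0   0   0   0   0   0   0   0
    0]
 [  0   0   0   0   0   0   0   0   0   0   0   0   0   0   0   0   0   0
    0]
 [  0   0   0   0   0   0   0   0   0   0   0   0   0   0   0   0   0   0
    0]
 [  
[... 863 characters left out ...]
33 34 32 34 34 31  0 34 34 28  0  0  0  0]
 [ 0  0  0  0  0  0  0 32  0  0 33 25  0 34 34 27  0  0  0  0]
 [ 0  0  0  0  0  0  0  0  0  0  0  0  0  0  0  0  0  0  0  0]
 [ 0  0  0  0  0  0  0  0  0  0  0  0  0  0  0  0  0  0  0  0]
 [ 0  0  0  0  0  0  0  0  0  0  0  0  0  0  0  0  0  0  0  0]
 [ 0  0  0  0  0  0  0  0  0  0  0  0  0  0  0  0  0  0  0  0]
 [ 0  0  0  0  0  0  0  0  0  0  0  0  0  0  0  0  0  0  0  0]
 [ 0  0  0  0  0  0  0  0  0  0  0  0  0  0  0  0  0  0  0  0]
 [ 0  0  0  0  0  0  0  0  0  0  0  0  0  0  0  0  0  0  0  0]
 [ 0  0  0  0  0  0  0  0  0  0  0  0  0  0  0  0  0  0  0  0]
 [ 0  0  0  0  0  0  0  0  0  0  0  0  0  0  0  0  0  0  0  0]]
111.1917
orange on bench 0
```

```bash
python3 -c "
from plant import *
job_done();print(current_time_s())"
```

```text
the job is handed in; nothing more can be done
the job is handed in; nothing more can be done
```

The job is handed in at about 111 s of the 210 s allowed.

**What I did:** I slid the tray home under the riser. It took several regrips because it turned in the grip, and I finished with a press on the handle end. I put the three bench bottles into the tub, which already held one. I then tipped the tub to 95° with its mouth under the shelf and stood it back on the mat.

**Last checks:**
- **Bottles:** there are four orange labels side by side in the tray, all at the height of bottles lying on its floor. No orange was left in the bench area I scanned (x 0.30–0.62, y 0.05–0.55 m). I found four bottles in all and saw no fifth.
- **Tub:** it stands upright and empty on the mat, at yaw 14.6° against about 14.4° for the mat. The force reading after tipping was 1.84 N, close to the bare tub's weight.
- **Tray:** its centre is at (0.486, -0.403) m, against my estimate of (0.488, -0.404) for home.
- **Riser:** no contact was felt during entry, tipping or withdrawal.

**Disagreements and limits:**
- The tray's yaw measures about -1.7°, while the slab reads -0.8° in the clearest view and the stop about 0°. I could not tell measurement bias from a gap of 1–2 mm at one end of a stop.
- The tub was knocked about 24 mm before the last drop. I released that bottle at the old position without correcting for it, but it still landed inside.
- All 16 picture views were used, so the last check of the bottles in the tray was numeric only.
- The top camera was blocked throughout.

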